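# Start the setting timer and hold a lens barrel pressed in its V-block

### The arm

A 7-joint arm with a two-finger parallel gripper is mounted at the origin on the work surface. World frame = base frame: x ahead of the robot, y to its left, z up, the work surface at z = 0. Lengths are in m, angles in rad, forces in N, time in s.
With the tool pointing down it reaches from about 0.4 to 0.85 m from the base axis. Payload 10.4 kg.
Tool frame: the origin (TCP) lies midway between the tips of the shut fingers; the grasp point (between the pads) lies 19 mm behind it (manip.hold_point_z is the distance from the TCP to the grasp point, in m); z points along the fingers, y is the line along which they close (so a half turn about z gives the same grasp; the last joint's range is limited). The gripper opens to 85 mm and grips with 20 to 120 N. Pads are 22 mm wide; open, the fingers measure 114 mm over their backs; the gripper's body (76 mm by 85 mm) begins 54 mm behind the grasp point. The pads swing forward as they close: fully open they stand 13 mm farther back than shut.
Start: joints at [-1.361, 0.332, -0.065, 1.46, 0.022, 1.35, -0.088], TCP at [0.144, 0.608, 0.231] pointing down, gripper open.
Joint ranges: [-2.6, 2.6], [-0.5, 2.12], [-1.47, 1.34], [0.16, 2.42], [-1.27, 4.41], [0.06, 2.06], [-2.6, 2.6]. Speed limits (rad/s): [2.22, 2.22, 2.79, 2.79, 3.14, 3.14, 3.14].

### API

Orientations are given as a unit quaternion [x, y, z, w].
In Python, from workcell import manip, eyes, job gives the robot as it stands.
- The arm moves only by the shell command python3 -m crank 'ROWS' [FORCE]. ROWS is JSON, a list that holds one entry, the list of rows, each a list of 7 numbers: the finger opening in cm, from 0 to 8.54, then the shift along the world's x, y, z in cm, then the turn, a rotation vector about the world's x, y, z in degrees. In form: [[[hand, x, y, z, ax, ay, az], ...]]. A call has 1 to 20 rows; each row shifts and turns the commanded pose from where the row before left it; what a row does not reach is not made up. A row lasts 1/8 s, in which the tool goes at most 62.5 mm and 10.7 degrees, less where a joint would pass 70% of its speed; a pose out of reach is approached as far as the arm can. A call with a gripper value outside its range is refused whole. The fingers move at their own pace and stop on an object; FORCE is the grip in N (left out, the last holds). Time passes only in rows, so rows that do not move let the fingers close. It gives the time, the measured TCP pose, the force, the opening and the grip force at its end, in the units of the state.
- manip.get_obs(): the state, without advancing time (a new reading comes with each control period).
- eyes.camera(name): name is "side" or "top" or "wrist"; returns (picture, depth): 400x640x3 uint8, red, green, blue; 400x640 float32, m along the optical axis (not along the pixel's ray), 0 where there is no reading.
- eyes.camera_params(name): a dict with "fx", "fy", "cx", "cy" (pixels), "world_from_camera" (4x4, takes a point from camera to world coordinates); the wrist camera has in their place "hand_eye" (4x4, takes a point from camera to tool coordinates, whose origin is the TCP and whose axes are the flange's). Camera axes: x right, y down, z forward; pixel columns grow to the right and rows downward; lengths in m; the calibration is good to about 2 mm. A picture is of the moment at which its call begins: read the wrist's pose just before it. camera_params takes no time and is no camera call.
- job.hand_in(): hands the job in; it is judged then, once.
The state is a dict: "clock": time; "joint_pos": joint angles; "joint_velocities": joint speeds; "tau": joint torques, N m; "position": TCP position; "ee_rot": TCP orientation; "ft_force": force on the tool from outside, world axes, zero at the start; "torque": the same for the moment, N m; "grip_width": opening from 0.0 (shut) to 1.0 (fully open); "grasp_force": force on a finger pad.
Only numpy, scipy, OpenCV 4.12 (cv2) and the standard library are available. Lean on these libraries where they do the work, as an engineer would, in place of code of your own. Each camera call takes 0.05 s, during which the arm holds its last target. There are 200 camera calls.

### The job

We are bonding the viewing lens for the exhibition model: first press the red plunger on the white bench timer all the way down to its stop and let it spring back up, and only then lift the black lens barrel off its cork rest and lay it, centred lengthwise, in the blue V-block so that it beds on both sloping aluminium faces. Finish while still holding it there: keep the gripper on the barrel and press it firmly down (with a good 10 N) into the V, so that it bears on both faces, and do not let up or back away at the end. Leave the glue bottle, the model tree and the roll of tape where they stand.

Things in the scene. Friction and masses are not known exactly. Their poses are not given: they have to be found in the camera images.
- plunger_top (a point): centre of the flat top of the timer's red plunger head, a disc 38 mm across and 10 mm thick; 78 mm above the table when up. It stands over the middle of a fixed white timer box, 70 x 70 mm and 45 mm tall, black displays on two sides
- plunger (a joint): how far the plunger is pressed straight down, in m: 0 up, 0.012 at its stop. A spring pushes it back up: about 2 N to start it moving, about 8 N at the stop
- barrel_mid (a point): centre of the loose lens barrel: a smooth black cylinder, 36 mm diameter, 140 mm long, about 0.18 kg, with a 30 mm wide brass band round its middle, thin aluminium rings near the ends and glass end faces. Its own x axis is the cylinder's axis, which lies level; either end may go either way. At the start its centre is 41 mm above the table on the cork rest
- barrel: the same lens barrel; origin at its centre, x along its axis
- rest: fixed cork rest that carries the barrel at the start: base 150 (x) x 70 (y) x 12 mm tall, with wooden bars under the barrel's two ends only (38 to 66 mm from the middle); the middle is free for fingers beside and below the barrel. Origin at the centre of its underside, x along the barrel
- vblock_seat (a point): where the barrel's centre comes to lie when it is properly seated in the V-block: mid-length, 61.5 mm above the table. x runs along the V, z up
- vblock: fixed blue V-block with aluminium V faces: base 136 (x) x 84 (y) x 15 mm tall carrying two yokes, each 30 mm long along x, centred 48 mm either side of the middle, with a common 90 degree V along x, open to the top. Yoke tops are 62 mm and the bottom of the V is 36 mm above the table. The 66 mm gap between the yokes is free for fingers above the 15 mm base. Origin at the centre of the underside
- flank_left: the two sloping aluminium faces on the V-block's own +y side (fixed to it, same origin and axes)
- flank_right: the two sloping aluminium faces on the V-block's own -y side (fixed to it, same origin and axes)
- glue: bystander: white glue bottle with orange cap and yellow label, 40 mm diameter, 95 mm tall, loose; origin at the centre of its underside
- tree: bystander: green model tree on a round foot, 52 mm across, 90 mm tall, loose; origin at the centre of its underside
- tape: bystander: yellow roll of tape lying flat, 68 mm across, 22 mm tall, loose; origin at the centre of its underside
There are look-alikes about, which are no part of the job. There is more than one size of the vblock; the one meant has the size given above.

How it is judged:
By the outcome, as a careful person would: the job done as asked, in the order asked, and still so for the second after the job is handed in, while the arm keeps its last pose, push and grip.
It also fails if it takes over 58 s, if anything falls off the work surface, if the arm or the gripper's body presses on something with over 40 N, if the wrist force passes 120 N, or if a joint passes its speed limit or range.

## Working session

There is one attempt and no reset: what is moved stays moved. The work goes in short steps, Python scripts to look and compute and a shell command to move; the robot and the scene stay as the last step left them, time stands still between calls to the robot, and variables do not carry over. Pictures are saved under pics/ and viewed, at most 10 in all, crops included, and the job is handed in when it is done.

```bash
mkdir -p pics; ls; python3 - <<'E'
from workcell import manip, eyes, job
import cv2,numpy as np
print(manip.get_obs())
for n in("top","side"):
    p,d=eyes.camera(n); cv2.imwrite(f"pics/{n}0.png",p[...,::-1]); np.save(f"pics/{n}0.npy",d)
    print(n,eyes.camera_params(n))
print(eyes.camera_params("wrist"),manip.hold_point_z)
E
```

```text
pics
{'clock': 0.0, 'joint_pos': array([-1.36059732,  0.33287983, -0.06467939,  1.46094798,  0.0216351 ,
        1.3498927 , -0.08852873]), 'joint_velocities': array([-0.00028648, -0.00025653, -0.00017844,  0.00028345,  0.00162383,
        0.00174291,  0.00044692]), 'tau': array([ 6.12964868e-04, -6.25451303e+01,  4.95358603e-02, -3.91606450e+01,
        1.61970116e-02,  9.86825471e-03, -6.34174739e-05]), 'position': array([0.14413085, 0.60776837, 0.23050774]), 'ee_rot': array([ 1.16146427e-01,  9.93231844e-01, -7.15211528e-04, -2.96448708e-05]), 'ft_force': array([ 1.09091831,  0.28089129, -0.19475694]), 'torque': array([ 0.00393071, -0.01651871, -0.0031131 ]), 'grasp_force': 0.0, 'grip_width': 1.0011522603419662}
top {'fx': 367.8674104346526, 'fy': 367.8674104346526, 'cx': 322.08959182184856, 'cy': 198.66958729823284, 'world_from_camera': array([[ 0.03280002, -0.97911843,  0.20062716,  0.43108973],
       [-0.99944773, -0.03106181,  0.01180654, -0.0458555 ],
       [-0.00532816, -0.20090361, -0.97959652,  0.83914512],
       [ 0.        ,  0.        ,  0.        ,  1.        ]])}
side {'fx': 435.2780163370429, 'fy': 435.2780163370429, 'cx': 318.56288474041077, 'cy': 197.13226327563734, 'world_from_camera': array([[-0.99021388, -0.11081593,  0.08483099,  0.47220669],
       [-0.13929469,  0.74746399, -0.64953412,  0.59100338],
       [ 0.00857062, -0.65499421, -0.75558529,  0.82047729],
       [ 0.        ,  0.        ,  0.        ,  1.        ]])}
{'fx': 310.0436143344033, 'fy': 310.0436143344033, 'cx': 316.5344222009218, 'cy': 201.28181769029382, 'hand_eye': array([[ 2.14520904e-04, -9.52527831e-01, -3.04451448e-01,
         7.73065909e-02],
       [ 9.99999974e-01,  2.26062480e-04, -2.66020995e-06,
         1.47601757e-04],
       [ 7.13589733e-05, -3.04451440e-01,  9.52527856e-01,
        -1.41241321e-01],
       [ 0.00000000e+00,  0.00000000e+00,  0.00000000e+00,
         1.00000000e+00]])} 0.0187
```

View pics/top0.png

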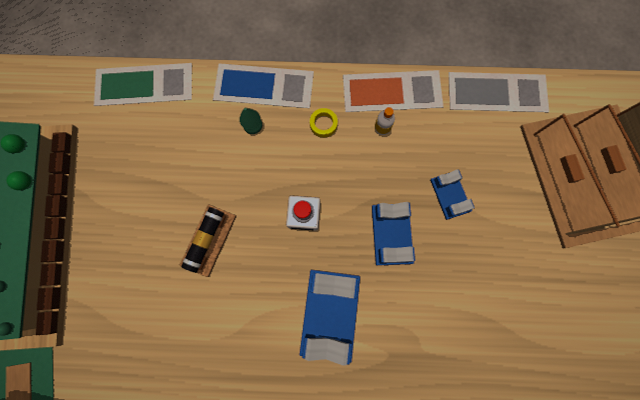

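View pics/side0.png

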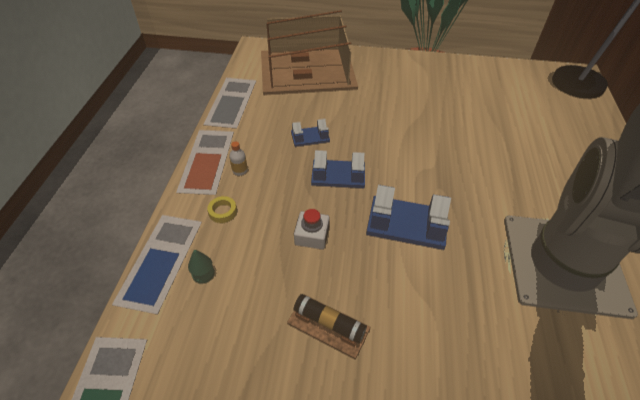

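Top view: V-block candidates are large (330,316), middle (393,234) and small (452,194). There is one timer with a red plunger (303,211) and one black barrel (206,240) on cork. The bystanders are the tree (251,121), tape (323,122) and glue (385,122). Next I'll measure the block sizes.

```bash
cat > h.py <<'E'
import numpy as np,cv2
from workcell import manip,eyes
from scipy.spatial.transform import Rotation as R
def cam(n):
    if n=="wrist":
        o=manip.get_obs(); T=np.eye(4);T[:3,:3]=R.from_quat(o["ee_rot"]).as_matrix();T[:3,3]=o["position"]
    p,d=eyes.camera(n);P=eyes.camera_params(n)
    W=T@P["hand_eye"] if n=="wrist" else P["world_from_camera"]
    return p,d,P,W
def ray(P,W,uv,z):
    uv=np.atleast_2d(uv).astype(float)
    r=np.c_[(uv[:,0]-P["cx"])/P["fx"],(uv[:,1]-P["cy"])/P["fy"],np.ones(len(uv))]@W[:3,:3].T
    return W[:3,3]+r*((z-W[2,3])/r[:,2])[:,None]
def cloud(d,P,W):
    v,u=np.mgrid[:400,:640]
    return np.stack([(u-P["cx"])/P["fx"]*d,(v-P["cy"])/P["fy"]*d,d],-1)@W[:3,:3].T+W[:3,3]
def rect(pts):
    (c,s,a)=cv2.minAreaRect(pts[:,:2].astype(np.float32)*1000)
    if s[0]<s[1]: s=s[::-1];a+=90
    return np.round(c,1),np.round(s,1),round((a+90)%180-90,1)
def blobs(m,amin=60):
    n,l,st,c=cv2.connectedComponentsWithStats(m.astype(np.uint8))
    return [(l==i) for i in range(1,n) if st[i,4]>=amin]
E
python3 - <<'E'
from h import *
p,d,P,W=cam("top"); X=cloud(d,P,W); h=cv2.cvtColor(p,cv2.COLOR_RGB2HSV); H,S,V=h[...,0],h[...,1],h[...,2]
print("table z",np.median(X[280:380,450:600,2]))
roi=np.zeros((400,640),bool); roi[150:380,150:500]=1
for b in blobs((H>100)&(H<125)&(S>120)&roi):
    b=cv2.morphologyEx(b.astype(np.uint8),cv2.MORPH_CLOSE,np.ones((3,3)))>0
    q=X[b&(d>0)]; print("blue",rect(q),"z",np.percentile(q[:,2],[5,50,95]).round(3))
red=((H<6)|(H>174))&(S>150)&roi
for b in blobs(red):
    v,u=np.nonzero(b);c,r=cv2.minEnclosingCircle(np.c_[u,v].astype(np.float32)); print("red",c,r,ray(P,W,[c],.078),np.median(X[b],0))
# high points
for b in blobs((X[...,2]>.02)&(d>0)&roi):
    q=X[b]; v,u=np.nonzero(b);print("high",u.mean().round(),v.mean().round(),rect(q),"zmax",np.percentile(q[:,2],98).round(3))
E
```

```text
table z 0.00023649685428162037
blue (array([ 619.5, -331.1]), array([98.4, 59.9]), 19.9) z [0.009 0.012 0.034]
blue (array([ 525. , -195.8]), array([134.1,  82.2]), 4.2) z [0.013 0.016 0.041]
blue (array([346.8, -61.3]), array([177., 109.]), -5.3) z [0.018 0.02  0.068]
red (302.03704833984375, 209.22222900390625) 8.763175010681152 [[0.56302689 0.00467453 0.078     ]] [0.56322679 0.00471889 0.07838227]
high 448.0 178.0 (array([ 654. , -320.2]), array([53.8, 22.7]), -70.1) zmax 0.046
high 303.0 212.0 (array([564.8,   4.2]), array([73.1, 69.7]), -2.4) zmax 0.08
high 460.0 207.0 (array([ 587.3, -344.5]), array([54.9, 22.2]), -70.1) zmax 0.046
high 393.0 210.0 (array([ 573.6, -192.9]), array([72.1, 30.7]), -85.4) zmax 0.062
high 203.0 240.0 (array([497.4, 218.2]), array([140.6,  36.1]), -19.8) zmax 0.061
high 397.0 254.0 (array([ 478. , -200.2]), array([72.6, 30.1]), -85.7) zmax 0.062
high 330.0 318.0 (array([347.7, -62.1]), array([177.7, 109.9]), -5.5) zmax 0.081
```

The middle block (134 x 82 mm, 62 mm high) matches. The large one is 177 mm and 81 mm high, the small one 98 mm and 46 mm high. Next I'll go above the timer with the fingers shut.

```bash
python3 -m crank '[[[0,3,-4.3,0,0,0,0],[0,3,-4.3,0,0,0,0],[0,3,-4.3,0,0,0,0],[0,3,-4.3,0,0,0,0],[0,3,-4.3,0,0,0,0],[0,3,-4.3,0,0,0,0],[0,3,-4.3,0,0,0,0],[0,3,-4.3,0,0,0,0],[0,3,-4.3,0,0,0,0],[0,3,-4.3,0,0,0,0],[0,3,-4.3,0,0,0,0],[0,3,-4.3,0,0,0,0],[0,3,-4.3,0,0,0,0],[0,3,-4.3,0,0,0,0],[0,0,0,0,0,0,0],[0,0,0,0,0,0,0]]]'
python3 - <<'E'
from h import *
p,d,P,W=cam("wrist"); h=cv2.cvtColor(p,cv2.COLOR_RGB2HSV); H,S,V=h[...,0],h[...,1],h[...,2]
print(manip.get_obs()["position"])
X=cloud(d,P,W)
for b in blobs(((H<6)|(H>174))&(S>150)):
    v,u=np.nonzero(b); c,r=cv2.minEnclosingCircle(np.c_[u,v].astype(np.float32)); print(c,r,ray(P,W,[c],.078),np.median(X[b],0))
cv2.imwrite("pics/w1.png",p[...,::-1])
E
```

```text
clock: 2.15
position: [0.5639, 0.0067, 0.2309]
ee_rot: [0.116, 0.993, 0.0, -0.0]
ft_force: [-0.3, 0.5, 0.0]
grip_width: -0.001
grasp_force: 0.0
[0.56375382 0.00735036 0.23106674]
(315.0, 184.0) 18.24838638305664 [[0.56241838 0.0056136  0.078     ]] [0.56191679 0.00561007 0.07657693]
```

View pics/w1.png

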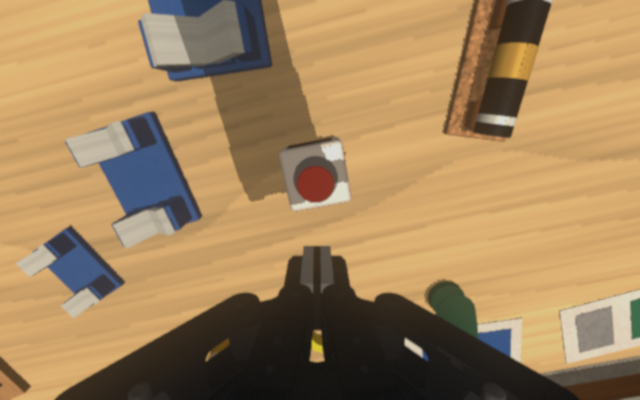

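The view confirms the timer's red plunger at (315,184), with the middle V-block at (150,180) and the barrel at (512,70). Now down to just above the plunger.

```bash
python3 -m crank '[[[0,-0.1,0,-5,0,0,0],[0,0,0,-5,0,0,0],[0,0,0,-3,0,0,0],[0,0,0,-1.5,0,0,0],[0,0,0,-0.5,0,0,0],[0,0,0,-0.3,0,0,0],[0,0,0,-0.3,0,0,0],[0,0,0,-0.3,0,0,0],[0,0,0,0,0,0,0]]]'
```

```text
clock: 3.32
position: [0.5639, 0.0064, 0.0729]
ee_rot: [0.116, 0.993, 0.0, 0.001]
ft_force: [-0.0, 0.9, 4.0]
grip_width: 0.002
grasp_force: 2.1
```

```bash
python3 -m crank '[[[0,0,0,-0.2,0,0,0],[0,0,0,-0.2,0,0,0],[0,0,0,-0.2,0,0,0],[0,0,0,-0.1,0,0,0],[0,0,0,0,0,0,0]]]'; python3 -m crank '[[[0,0,0,-0.15,0,0,0],[0,0,0,0,0,0,0]]]'
```

```text
clock: 3.95
position: [0.5639, 0.0064, 0.0662]
ee_rot: [0.116, 0.993, 0.0, 0.001]
ft_force: [-0.1, 1.2, 9.1]
grip_width: -0.0
grasp_force: 4.5
clock: 4.2
position: [0.5641, 0.0064, 0.0659]
ee_rot: [0.116, 0.993, 0.001, 0.001]
ft_force: [-6.3, 1.7, 23.8]
grip_width: 0.002
grasp_force: 11.8
```

The stop is reached, with 24 N at it. Retracting, then over to the barrel.

```bash
python3 -m crank '[[[0,0,0,1,0,0,0],[0,0,0,4,0,0,0],[0,0,0,5,0,0,0],[0,0,0,5,0,0,0],[8.5,-1.34,4.24,0,0,0,0],[8.5,-1.34,4.24,0,0,0,-3],[8.5,-1.34,4.24,0,0,0,-3.5],[8.5,-1.34,4.24,0,0,0,0],[8.5,-1.34,4.24,0,0,0,0],[8.5,0,0,0,0,0,0],[8.5,0,0,0,0,0,0]]]'
python3 - <<'E'
from h import *
p,d,P,W=cam("wrist"); X=cloud(d,P,W); h=cv2.cvtColor(p,cv2.COLOR_RGB2HSV); H,S,V=h[...,0],h[...,1],h[...,2]
o=manip.get_obs();print(o["position"],R.from_quat(o["ee_rot"]).as_matrix()[:,1])
z=X[...,2]; m=(z>.028)&(z<.075)&(np.hypot(X[...,0]-.497,X[...,1]-.218)<.09)
q=X[m];print(rect(q),np.percentile(q[:,2],[50,98]))
# brass band
b=max(blobs((H>14)&(H<32)&(S>110)&m),key=lambda b:b.sum()); print("band",rect(X[b]),b.sum(),np.argwhere(b).mean(0))
cv2.imwrite("pics/w2.png",p[...,::-1])
p,d,P,W=cam("top"); h=cv2.cvtColor(p,cv2.COLOR_RGB2HSV); X=cloud(d,P,W);m=((h[...,0]<6)|(h[...,0]>174))&(h[...,1]>150)
m[:150]=0;m[:,:280]=0;m[:,330:]=0
print("plunger",np.median(X[m],0))
E
```

```text
clock: 5.58
position: [0.4962, 0.2172, 0.2134]
ee_rot: [0.173, 0.985, -0.001, -0.0]
ft_force: [0.8, -1.4, -0.1]
grip_width: 0.995
grasp_force: 0.0
[0.49650708 0.21669766 0.21358805] [ 3.41023874e-01  9.40054293e-01 -8.02603577e-04]
(array([497.2, 220. ]), array([140.7,  36.3]), -20.4) [0.0551623  0.05841647]
band (array([497.5, 219.9]), array([98.2, 36.2]), -20.6) 2300 [180.2473913  318.37217391]
plunger [0.56315989 0.00466978 0.07821064]
```

View pics/w2.png

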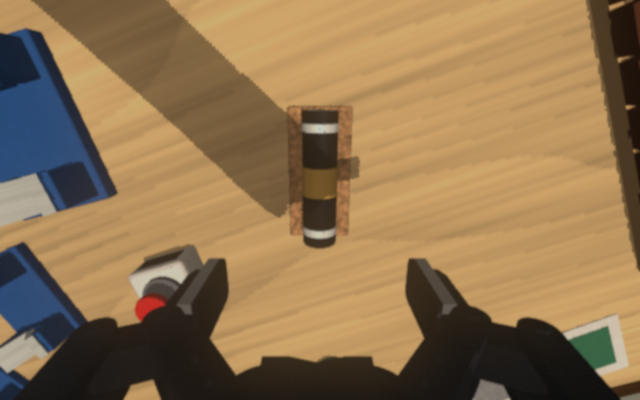

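The barrel is centred at (319,180) and aligned with the gripper, and the plunger is back up at 78 mm. Descend and grasp.

```bash
python3 -m crank '[[[8.5,0.1,0.25,-5,0,0,0],[8.5,0,0,-5,0,0,0],[8.5,0,0,-4,0,0,0],[8.5,0,0,-3,0,0,0],[8.5,0,0,-1.5,0,0,0],[8.5,0,0,-0.9,0,0,0],[8.5,0,0,0,0,0,0],[8.5,0,0,0,0,0,0]]]'; python3 -m crank '[[[5,0,0,0,0,0,0],[4,0,0,0,0,0,0],[3,0,0,0,0,0,0],[2,0,0,0,0,0,0],[2,0,0,0,0,0,0],[2,0,0,0,0,0,0],[2,0,0,0,0,0,0]]]' 70
```

```text
clock: 6.68
position: [0.4979, 0.221, 0.0209]
ee_rot: [0.172, 0.985, 0.001, 0.001]
ft_force: [0.1, 0.4, 0.4]
grip_width: 0.994
grasp_force: 0.0
clock: 7.55
position: [0.4969, 0.22, 0.0203]
ee_rot: [0.172, 0.985, -0.0, -0.0]
ft_force: [-4.3, -3.3, 9.5]
grip_width: 0.399
grasp_force: 68.7
```

```bash
python3 -m crank '[[[2,0,0,1,0,0,0],[2,0,0,3,0,0,0],[2,0,0,5,0,0,0],[2,0,0,5,0,0,0],[2,0.35,-5.2,0,0,0,3.1],[2,0.35,-5.2,0,0,0,3.1],[2,0.35,-5.2,0,0,0,3.1],[2,0.35,-5.2,0,0,0,3.1],[2,0.35,-5.2,0,0,0,3.1],[2,0.35,-5.2,0,0,0,3.1],[2,0.35,-5.2,0,0,0,3.1],[2,0.35,-5.2,0,0,0,3.1],[2,0,0,0,0,0,0],[2,0,0,0,0,0,0],[2,0,0,0,0,0,0]]]'
cat > m.py <<'E'
from h import *
import sys
o=manip.get_obs();print(o["position"],R.from_quat(o["ee_rot"]).as_matrix()[:,1],o["ft_force"])
zc=o["position"][2]+.022
for n in("wrist","top","side"):
    p,d,P,W=cam(n); X=cloud(d,P,W); z=X[...,2]; h=cv2.cvtColor(p,cv2.COLOR_RGB2HSV);H,S=h[...,0],h[...,1]
    near=np.hypot(X[...,0]-.525,X[...,1]+.197)<.095
    if n=="wrist":
        q=X[near&(abs(z-zc)<.03)]
        if len(q)>50: print("barrel",rect(q),np.percentile(q[:,2],[2,50,98]))
    bl=near&(z>.004)&(z<.022)&(H>100)&(H<125)&(S>120)
    if bl.sum()>50: print(n,"base",rect(X[bl]))
    for b in blobs(near&(z>.030)&(z<.066)&(S<60),40): print(n,"yoke",rect(X[b]))
    if len(sys.argv)>1: cv2.imwrite(f"pics/{sys.argv[1]}_{n}.png",p[...,::-1])
E
python3 m.py a
```

```text
clock: 9.43
position: [0.5255, -0.1937, 0.1599]
ee_rot: [-0.044, 0.999, 0.0, 0.0]
ft_force: [1.2, 1.0, -2.2]
grip_width: 0.401
grasp_force: 70.2
[ 0.5254857  -0.19374732  0.15987323] [-8.85393624e-02  9.96072327e-01  8.36936159e-04] [ 1.19881543  0.95436076 -2.16894723]
barrel (array([ 511.4, -192.5]), array([103.5, 102.3]), -35.7) [0.17588285 0.19512407 0.21063745]
wrist yoke (array([ 464.7, -227.4]), array([12.2,  2. ]), -76.6)
top base (array([ 524.1, -183.1]), array([133.8,  57. ]), 4.1)
top yoke (array([ 575.7, -181.2]), array([37.7, 23.4]), -86.1)
top yoke (array([ 476.9, -188.6]), array([39.4, 28. ]), -86.5)
side yoke (array([ 572.4, -186. ]), array([66.3, 30. ]), -85.8)
side yoke (array([ 476.9, -195.2]), array([68.9, 29.6]), -85.3)
```

View pics/a_wrist.png

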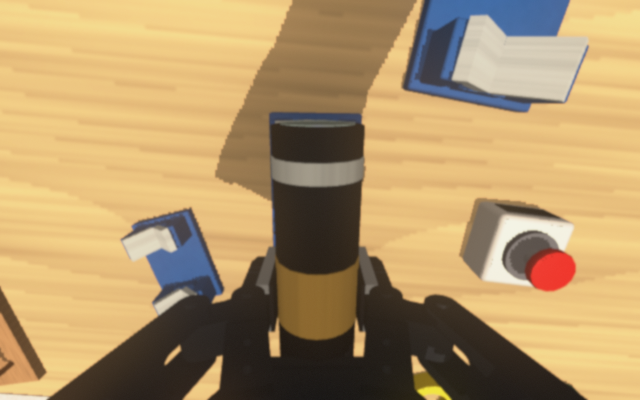

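The barrel is held level with the brass band (317,300) between the pads and the V-block directly below. I'll work out the lengthwise offset in the hand and cross-check the block position from the saved side view and w1.

```bash
python3 - <<'E'
from h import *
# block from saved pictures
W1=np.eye(4);W1[:3,:3]=R.from_quat([.116,.993,0,0]).as_matrix();W1[:3,3]=[.56375,.00735,.23107]
for n,f in(("top","top0"),("side","side0"),("wrist","w1")):
    P=eyes.camera_params(n); p=cv2.imread(f"pics/{f}.png")[...,::-1]; W=P["world_from_camera"] if n!="wrist" else W1@P["hand_eye"]
    h=cv2.cvtColor(np.ascontiguousarray(p),cv2.COLOR_RGB2HSV)
    v,u=np.mgrid[:400,:640]; G=ray(P,W,np.c_[u.ravel(),v.ravel()],.015).reshape(400,640,3)
    near=np.hypot(G[...,0]-.525,G[...,1]+.196)<.10
    m=near&(h[...,0]>100)&(h[...,0]<125)&(h[...,1]>120)
    print(n,"base by ray",rect(G[m]))
    if n!="wrist":
        X=cloud(np.load(f"pics/{f}.npy"),P,W)
        nr=np.hypot(X[...,0]-.525,X[...,1]+.196)<.10
        for b in blobs(nr&(X[...,2]>.03),40): print("  yoke",rect(X[b]))
        mm=nr&(X[...,2]>.034)&(X[...,2]<.045)&(h[...,1]<60); print("  Vbottom",np.median(X[mm],0),mm.sum())
# barrel in hand
p,d,P,W=cam("wrist"); o=manip.get_obs(); T=R.from_quat(o["ee_rot"]).as_matrix()
L=(cloud(d,P,W)-o["position"])@T
h=cv2.cvtColor(p,cv2.COLOR_RGB2HSV)
m=(abs(L[...,1])<.010)&(L[...,2]<-.03)&(L[...,2]>-.05)&(L[...,0]<.1)&(L[...,0]>-.02)
print("end x",np.percentile(L[m][:,0],[1,99]),"top z",np.percentile(L[m][:,2],[10,50]))
b=m&(h[...,0]>10)&(h[...,0]<32)&(h[...,1]>100); print("band x",np.percentile(L[b][:,0],[1,99]))
c=(L[...,2]<-.02)&(L[...,2]>-.045)&(L[...,0]>.03)&(L[...,0]<.1)
print(rect(L[c]),"slope z/x",np.polyfit(L[m][:,0],L[m][:,2],1))
E
```

```text
top base by ray (array([ 525.9, -196.3]), array([135.8,  85.8]), 4.4)
  yoke (array([ 573.7, -193.3]), array([72.6, 30.7]), -85.9)
  yoke (array([ 478. , -200.1]), array([72.6, 30.1]), -85.7)
  Vbottom [ 0.55771298 -0.19758731  0.04061863] 237
side base by ray (array([0., 0.]), array([0., 0.]), 0.0)
  yoke (array([ 572.4, -186. ]), array([66.8, 30. ]), -85.7)
  yoke (array([ 476.9, -196. ]), array([73.3, 30.1]), -85.8)
  Vbottom [ 0.55602698 -0.19462807  0.04034491] 188
wrist base by ray (array([ 518.2, -193.9]), array([116. ,  78.2]), 3.9)
end x [-0.01860297  0.06939855] top z [-0.03726215 -0.03611529]
band x [-0.01874512  0.04438548]
(array([50. ,  0.3]), array([40., 36.]), 0.0) slope z/x [ 0.00618108 -0.03612535]
```

```bash
python3 -m crank '[[[2,0,-0.2,-3,0,0,-0.7],[2,0,0,-4,0,0,0],[2,0,0,-2.5,0,0,0],[2,0,0,-1,0,0,0],[2,0,0,-0.5,0,0,0],[2,0,0,-0.2,0,0,0],[2,0,0,0,0,0,0],[2,0,0,0,0,0,0]]]'; python3 -m crank '[[[2,0,0,-0.15,0,0,0],[2,0,0,0,0,0,0]]]'; python3 - <<'E'
from h import *
o=manip.get_obs();print(o["ft_force"],o["torque"])
E
```

```text
clock: 10.62
position: [0.5255, -0.1974, 0.0484]
ee_rot: [-0.037, 0.999, -0.0, 0.0]
ft_force: [0.2, -0.9, -2.3]
grip_width: 0.401
grasp_force: 70.2
clock: 10.88
position: [0.5252, -0.1973, 0.0463]
ee_rot: [-0.037, 0.999, 0.0, -0.0]
ft_force: [-0.4, -0.4, -2.1]
grip_width: 0.398
grasp_force: 70.2
[-0.44314853 -0.37631521 -2.08873149] [ 0.00651366 -0.0052008   0.03111554]
```

```bash
for i in 1 ; do python3 -m crank '[[[2,0,0,-0.15,0,0,0],[2,0,0,0,0,0,0]]]'; python3 -m crank '[[[2,0,0,-0.1,0,0,0],[2,0,0,0,0,0,0]]]'; done; python3 - <<'E'
from h import *
o=manip.get_obs();print(o["position"],o["ft_force"],o["torque"])
E
```

```text
clock: 11.12
position: [0.5251, -0.1973, 0.0447]
ee_rot: [-0.037, 0.999, 0.0, -0.0]
ft_force: [0.2, -0.3, -2.2]
grip_width: 0.399
grasp_force: 70.2
clock: 11.38
position: [0.5251, -0.1973, 0.0438]
ee_rot: [-0.037, 0.999, 0.0, -0.0]
ft_force: [-0.1, 0.2, -1.9]
grip_width: 0.402
grasp_force: 70.2
[ 0.52511839 -0.1973099   0.04375005] [-0.1247786   0.1747232  -1.92363166] [-0.0178098   0.0589002   0.04808898]
```

```bash
python3 -m crank '[[[2,0,0,-0.05,0,0,0],[2,0,0,0,0,0,0]]]'|grep -E "pos|ft"; python3 -m crank '[[[2,0,0,-0.05,0,0,0],[2,0,0,0,0,0,0]]]'|grep -E "pos|ft"; python3 -m crank '[[[2,0,0,-0.05,0,0,0],[2,0,0,0,0,0,0]]]'|grep -E "pos|ft"
```

```text
position: [0.5252, -0.1973, 0.0433]
ft_force: [-0.5, 0.2, -2.0]
position: [0.5252, -0.1973, 0.0428]
ft_force: [0.5, -0.3, -2.8]
position: [0.5252, -0.1973, 0.0424]
ft_force: [0.0, 0.6, -1.9]
```

```bash
python3 -m crank '[[[2,0,0,-0.05,0,0,0],[2,0,0,0,0,0,0]]]'|grep -E "pos|ft"; python3 -m crank '[[[2,0,0,-0.05,0,0,0],[2,0,0,0,0,0,0]]]'|grep -E "pos|ft"; python3 -m crank '[[[2,0,0,-0.05,0,0,0],[2,0,0,0,0,0,0]]]'|grep -E "pos|ft"
```

```text
position: [0.5253, -0.1972, 0.0422]
ft_force: [-2.8, 3.2, 4.9]
position: [0.5254, -0.1971, 0.042]
ft_force: [-5.1, 4.6, 10.3]
position: [0.5254, -0.197, 0.0419]
ft_force: [-6.9, 4.7, 15.5]
```

```bash
python3 -m crank '[[[2,0.03,0.05,-0.05,0,0,0],[2,0,0,0,0,0,0]]]'|grep -E "pos|ft"; python3 -m crank '[[[2,0,0,-0.05,0,0,0],[2,0,0,0,0,0,0]]]'|grep -E "pos|ft|rot"; python3 - <<'E'
from h import *
o=manip.get_obs();print(o["position"],o["ft_force"],o["torque"],o["grip_width"])
T=R.from_quat(o["ee_rot"]).as_matrix();print(T[:,0],T[:,1])
p,d,P,W=cam("wrist"); L=(cloud(d,P,W)-o["position"])@T
m=(abs(L[...,1])<.010)&(L[...,2]<-.03)&(L[...,2]>-.05)&(L[...,0]<.1)&(L[...,0]>0.03)
x=np.percentile(L[m][:,0],99);print("end x",x,"center",o["position"]+T[:,0]*(x-.07), "slope",np.polyfit(L[m][:,0],L[m][:,2],1))
p,d,P,W=cam("top");X=cloud(d,P,W)
p2,_,_,_=cam("side")
cv2.imwrite("pics/f.png",np.hstack([cv2.resize(p[150:300,300:480],None,fx=2.2,fy=2.2),cv2.resize(p2[90:240,260:440],None,fx=2.2,fy=2.2)])[...,::-1])
E
```

```text
position: [0.5257, -0.1964, 0.0413]
ft_force: [-6.9, 4.7, 12.4]
position: [0.5257, -0.1964, 0.0412]
ee_rot: [-0.037, 0.999, 0.001, 0.0]
ft_force: [-8.4, 6.0, 21.4]
[ 0.52574651 -0.19638419  0.04120827] [-8.36329744  6.02102274 21.41043799] [ 1.06810452  1.68093381 -0.02221135] 0.4050588900654666
[-9.97224418e-01 -7.44523385e-02 -5.55979013e-04] [-0.07445311  0.99722335  0.00152621]
end x 0.06973715529771655 center [ 0.52600863 -0.19636463  0.04120841] slope [ 0.00842988 -0.0362572 ]
```

View pics/f.png

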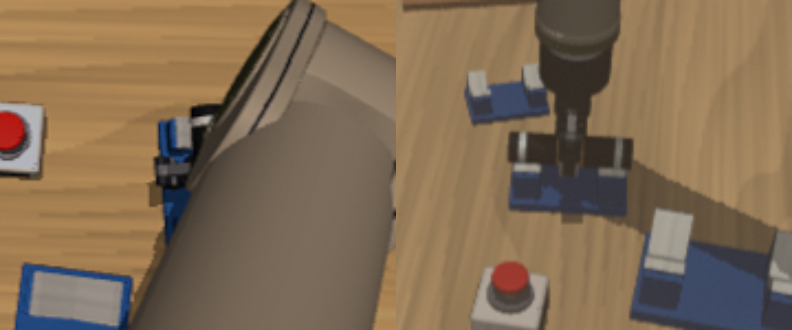

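The side crop shows the barrel lying across both yokes at (570,150). The last shift slid it down the −y flank, so I'll keep shifting +y until the opposite flank pushes back.

```bash
python3 -m crank '[[[2,0,0.05,0,0,0,0],[2,0,0,0,0,0,0]]]'|grep -E "pos|ft"; python3 -m crank '[[[2,0,0.05,-0.03,0,0,0],[2,0,0,0,0,0,0]]]'|grep -E "pos|ft|rot"
```

```text
position: [0.5258, -0.1961, 0.041]
ft_force: [-7.2, 4.1, 15.7]
position: [0.5258, -0.1961, 0.041]
ee_rot: [-0.037, 0.999, 0.0, 0.0]
ft_force: [-8.1, 3.1, 18.4]
```

```bash
python3 -m crank '[[[2,0.03,0.05,-0.02,0,0,0],[2,0,0,0,0,0,0]]]'|grep -E "pos|ft"; python3 -m crank '[[[2,0.03,0.05,-0.02,0,0,0],[2,0,0,0,0,0,0],[2,0,0,0,0,0,0]]]'|grep -E "pos|ft|rot"; python3 - <<'E'
from workcell import manip
o=manip.get_obs();print(o["position"],o["ft_force"],o["torque"],o["grip_width"])
E
```

```text
position: [0.5259, -0.1961, 0.0409]
ft_force: [-8.6, 2.1, 21.5]
position: [0.5259, -0.196, 0.0408]
ee_rot: [-0.037, 0.999, -0.0, 0.0]
ft_force: [-10.7, 2.8, 22.6]
[ 0.52588906 -0.19599491  0.04083868] [-10.72343261   2.77234035  22.62664021] [0.15103516 2.22377825 0.25463589] 0.4015041739601415
```

```bash
python3 -m crank '[[[2,-0.06,0.05,0,0,0,0],[2,0,0,0,0,0,0]]]'|grep -E "pos|ft"; python3 -m crank '[[[2,-0.04,0.04,-0.03,0,0,0],[2,0,0,0,0,0,0],[2,0,0,0,0,0,0]]]'|grep -E "pos|ft|rot|clock"; python3 - <<'E'
from workcell import manip
o=manip.get_obs();print(o["position"],o["ft_force"],o["torque"],o["grip_width"])
E
```

```text
position: [0.5259, -0.1959, 0.0409]
ft_force: [-7.4, -0.5, 18.3]
clock: 15.28
position: [0.5259, -0.1959, 0.0409]
ee_rot: [-0.037, 0.999, -0.001, 0.001]
ft_force: [-6.5, -2.4, 20.2]
[ 0.52594557 -0.19592215  0.0408551 ] [-6.48826177 -2.42730284 20.18551804] [-0.56012571  1.24878804  0.30344603] 0.39917591133038277
```

Fy crossed zero while y stayed within 0.2 mm, so both flanks bear. One small centring nudge, a short settle, then hand in.

```bash
python3 -m crank '[[[2,-0.03,-0.03,-0.02,0,0,0],[2,0,0,0,0,0,0],[2,0,0,0,0,0,0],[2,0,0,0,0,0,0],[2,0,0,0,0,0,0],[2,0,0,0,0,0,0]]]' && python3 - <<'E'
from workcell import manip,job
o=manip.get_obs();f=o["ft_force"];print(f,o["torque"])
if f[2]>15 and abs(f[1])<5: print(job.hand_in())
E
```

```text
clock: 16.02
position: [0.5259, -0.1959, 0.0408]
ee_rot: [-0.037, 0.999, -0.001, 0.002]
ft_force: [-5.1, -0.7, 21.1]
grip_width: 0.406
grasp_force: 72.4
[-5.12367049 -0.74211972 21.09749188] [-0.28689522  1.21783337  0.21245329]
the job is handed in; nothing more can be done
None
```

I pressed the timer plunger to its stop and it sprang back up; then I laid the barrel centred in the middle-size V-block and handed in at 16 s, still gripping it and pressing down with about 21 N, bearing on both faces by the force readings; the glue, tree and tape were not touched.

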